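# Transfer connectors to the test rack in reverse order

### The arm

A 6-joint arm with a two-finger parallel gripper is mounted at the origin on the work surface. World frame = base frame: x ahead of the robot, y to its left, z up, the work surface at z = 0. Lengths are in m, angles in rad, forces in N, time in s.
With the tool pointing down it reaches from about 0.325 to 0.775 m from the base axis. Payload 5.5 kg.
Tool frame: the origin (TCP) lies at the centre of the arm's flange, where the gripper is bolted on; the fingertips stand 173 mm ahead of it and the grasp point (between the pads) lies 155 mm ahead of it; z points along the fingers, y is the direction in which the jaws open and shut (so a half turn about z gives the same grasp; the last joint's range is limited). The gripper opens to 85 mm and grips with 20 to 120 N. Pads are 22 mm wide; open, the fingers measure 114 mm over their backs; the gripper's body (76 mm by 85 mm) begins 54 mm behind the grasp point. The pads swing forward as they close: fully open they stand 13 mm farther back than shut.
Start: joints at [1.256, 0.091, 1.231, -0, 1.82, -0.057], TCP at [0.153, 0.58, 0.405] pointing down, gripper open.
Joint ranges: [-2.87, 2.87], [-0.86, 2.18], [0.17, 2.46], [-1.51, 4.65], [0.06, 2.69], [-2.65, 2.65]. Speed limits (rad/s): [2.57, 2.57, 3.01, 3.14, 3.14, 3.14].

### API

Orientations are given as a rotation vector (axis times angle).
In Python, from workcell import bot, cams, models gives the robot as it stands.
- The arm moves only by the tool jog_arm, never from a script. Its argument "increments" is a list of rows, each a list of 2 entries, a list of its own where there are three numbers: the shift along the tool's x, y, z in mm, then the turn, a rotation vector about the tool's x, y, z in units of 6 degrees (1.0 is 6 degrees). In form: [[[dx, dy, dz], [ax, ay, az]], ...]. A call has 1 to 10 rows; each row shifts and turns the commanded pose from where the row before left it, along the tool's axes as they then stand; what a row does not reach is not made up. A row lasts 1/10 s, in which the tool goes at most 50 mm and 8.59 degrees, less where a joint would pass 70% of its speed; a pose out of reach is approached as far as the arm can. A call is refused whole if a number of a shift passes 50 or a number of a turn 1, either way. A call with a gripper value outside its range is refused whole. "claw" is the closure, from -1 (fully open) to 1 (shut), set as the call begins (left out, the last holds). The fingers move at their own pace and stop on an object; "newtons" is the grip in N (left out, the last holds). Time passes only in rows, so rows that do not move let the fingers close. It gives the time, the measured TCP pose, the force and the opening at its end, in the units of the state.
- bot.observe(): the state, without advancing time (a new reading comes with each control period).
- cams.grab_frame(name): name is "scene" or "side" or "wrist"; returns a dict with "pixels" (420x560x3 uint8, red, green, blue), "camera_matrix" (3x3 intrinsics, pixels), "k1" (the pictures are not rectified: a ray, as slopes to the right and down, at radius r is drawn at 1 + k1 r^2 times it, then the intrinsics apply), "T" (4x4, takes a point from camera to world coordinates). Camera axes: x right, y down, z forward; pixel columns grow to the right and rows downward; lengths in m; the calibration is good to about 2 mm. A picture is of the moment at which its call begins. There is no depth.
- bot.finish_job(): hands the job in, once; it reports no verdict.
Trained networks look in a picture, given as the dict that the camera call returned (one of the last four; its "shot" number tells which), for a name from the list of things; names that differ only in an ending like _2 or _b are one class to them, and where a whole thing is asked for, a point or a joint stands for the part that bears it (a point fixed in the world has none). Each returns a list of dicts, best first, with "p" (0 to 1); they miss things now and then, are a little off and sometimes report something else, mostly with a low value. They report only what shows in the picture. A call takes as long as a camera call.
- models.look_for(query, picture): "rect" ([left, top, right, bottom] in pixels, round what is visible of it).
The state is a dict: "time": time; "joint_pos": joint angles; "joint_vel": joint speeds; "joint_torque": joint torques, N m; "position": TCP position; "tool_rot": TCP orientation; "ft_force": force on the tool from outside, world axes, zero at the start; "torque": the same for the moment, N m; "finger_gap": opening from 0.0 (shut) to 1.0 (fully open).
Only numpy, scipy, OpenCV 4.12 (cv2) and the standard library are available. Lean on these libraries where they do the work, as an engineer would, in place of code of your own. Each camera call takes 0.05 s, during which the arm holds its last target. There are 200 camera calls.

### The job

Move the four connectors from the aluminium feed rack into the black test rack in reverse order: the one nearest the yellow end block in the feed rack goes into the pocket farthest from the yellow end block in the test rack, the next one beside it, and so on, one to a pocket. Set each down upright on the floor of its pocket without dropping it or tipping it over, and let go of them all.

Things in the scene. Friction and masses are not known exactly. Their poses are not given: they have to be found in the camera images.
- plug_orange: Connector body, orange plastic, a block 34 (x) x 40 (y) x 64 mm high with two round orange sockets side by side on top; about 83 mm tall in all, 0.11 to 0.23 kg, loose. At first upright in the feed rack. Origin at the centre of its underside, z up. Grip from above across its x axis (34 mm) with the pads centred 45 to 58 mm above its underside.
- plug_metal: Connector body, dark grey metal, round: a foot 42 mm across and 14 mm high, above it a barrel 34 mm across up to 64 mm, then a bright steel nose 27 mm across; about 83 mm tall in all, 0.11 to 0.23 kg, loose. At first upright in the feed rack. Origin at the centre of its underside, z up. Grip from above across its x axis (34 mm) with the pads centred 45 to 58 mm above its underside.
- plug_green: Connector body, green plastic with black bands, round: a foot 42 mm across and 14 mm high, above it a barrel 34 mm across up to 64 mm, then a green nose 27 mm across; about 83 mm tall in all, 0.11 to 0.23 kg, loose. At first upright in the feed rack. Origin at the centre of its underside, z up. Grip from above across its x axis (34 mm) with the pads centred 45 to 58 mm above its underside.
- plug_blue: Connector body, blue plastic, a block 34 (x) x 40 (y) x 64 mm high with a smaller rectangular blue nose on top; about 83 mm tall in all, 0.11 to 0.23 kg, loose. At first upright in the feed rack. Origin at the centre of its underside, z up. Grip from above across its x axis (34 mm) with the pads centred 45 to 58 mm above its underside.
- tag_orange: Flat orange colour tag, 24 (x) x 36 (y) x 4 mm, fixed on the feed rack's front strip beside a pocket (pocket centre 50 mm along the tag's +x). It marks the pocket in which the orange connector stands at the start, and stays there. Origin at the centre of its underside.
- tag_metal: Flat dark grey colour tag, 24 (x) x 36 (y) x 4 mm, fixed on the feed rack's front strip beside a pocket (pocket centre 50 mm along the tag's +x). It marks the pocket in which the metal connector stands at the start, and stays there. Origin at the centre of its underside.
- tag_green: Flat green colour tag, 24 (x) x 36 (y) x 4 mm, fixed on the feed rack's front strip beside a pocket (pocket centre 50 mm along the tag's +x). It marks the pocket in which the green connector stands at the start, and stays there. Origin at the centre of its underside.
- tag_blue: Flat blue colour tag, 24 (x) x 36 (y) x 4 mm, fixed on the feed rack's front strip beside a pocket (pocket centre 50 mm along the tag's +x). It marks the pocket in which the blue connector stands at the start, and stays there. Origin at the centre of its underside.
- feed_rack: Aluminium feed rack, full at the start; a strip 32 mm deep, 8 mm high on its -x side holds the tags. Four pockets in a row, 56 x 56 mm inside, centres at x = 0, y = -93, -31, +31, +93 mm; floor 8 mm and wall tops 28 mm above the table, walls 6 mm thick. Yellow end block, 32 mm high, at the +y end (robot's left). Fixed; origin at table level under the row's middle. Either rack may be nearer.
- test_rack: Black test rack with a grey floor, empty at the start. Four pockets in a row, 56 x 56 mm inside, centres at x = 0, y = -93, -31, +31, +93 mm; floor 8 mm and wall tops 28 mm above the table, walls 6 mm thick. Yellow end block, 32 mm high, at the +y end (robot's left). Fixed; origin at table level under the row's middle. Either rack may be nearer.

How it is judged:
At the end, for the whole second after the job is handed in: Each connector stands in the test-rack pocket that mirrors its starting pocket (tag at y in the feed rack, connector at -y in the test rack), within 15 mm of its centre in x and in y, underside less than 5 mm above the pocket floor, tilted less than 0.1 rad, slower than 20 mm/s, released (((y of tag_orange in the frame of feed_rack between -0.113 and -0.073 m and y of plug_orange in the frame of test_rack between 0.078 and 0.108 m) or (y of tag_orange in the frame of feed_rack between -0.051 and -0.011 m and y of plug_orange in the frame of test_rack between 0.016 and 0.046 m) or (y of tag_orange in the frame of feed_rack between 0.011 and 0.051 m and y of plug_orange in the frame of test_rack between -0.046 and -0.016 m) or (y of tag_orange in the frame of feed_rack between 0.073 and 0.113 m and y of plug_orange in the frame of test_rack between -0.108 and -0.078 m)) and x of plug_orange in the frame of test_rack between -0.015 and 0.015 m and z of plug_orange in the frame of test_rack between 0 and 0.013 m and angle between each of plug_orange, plug_metal, plug_green, plug_blue's own z axis and vertical below 0.1 rad and linear speed of each of plug_orange, plug_metal, plug_green, plug_blue below 0.02 m/s and ((y of tag_metal in the frame of feed_rack between -0.113 and -0.073 m and y of plug_metal in the frame of test_rack between 0.078 and 0.108 m) or (y of tag_metal in the frame of feed_rack between -0.051 and -0.011 m and y of plug_metal in the frame of test_rack between 0.016 and 0.046 m) or (y of tag_metal in the frame of feed_rack between 0.011 and 0.051 m and y of plug_metal in the frame of test_rack between -0.046 and -0.016 m) or (y of tag_metal in the frame of feed_rack between 0.073 and 0.113 m and y of plug_metal in the frame of test_rack between -0.108 and -0.078 m)) and x of plug_metal in the frame of test_rack between -0.015 and 0.015 m and z of plug_metal in the frame of test_rack between 0 and 0.013 m and ((y of tag_green in the frame of feed_rack between -0.113 and -0.073 m and y of plug_green in the frame of test_rack between 0.078 and 0.108 m) or (y of tag_green in the frame of feed_rack between -0.051 and -0.011 m and y of plug_green in the frame of test_rack between 0.016 and 0.046 m) or (y of tag_green in the frame of feed_rack between 0.011 and 0.051 m and y of plug_green in the frame of test_rack between -0.046 and -0.016 m) or (y of tag_green in the frame of feed_rack between 0.073 and 0.113 m and y of plug_green in the frame of test_rack between -0.108 and -0.078 m)) and x of plug_green in the frame of test_rack between -0.015 and 0.015 m and z of plug_green in the frame of test_rack between 0 and 0.013 m and ((y of tag_blue in the frame of feed_rack between -0.113 and -0.073 m and y of plug_blue in the frame of test_rack between 0.078 and 0.108 m) or (y of tag_blue in the frame of feed_rack between -0.051 and -0.011 m and y of plug_blue in the frame of test_rack between 0.016 and 0.046 m) or (y of tag_blue in the frame of feed_rack between 0.011 and 0.051 m and y of plug_blue in the frame of test_rack between -0.046 and -0.016 m) or (y of tag_blue in the frame of feed_rack between 0.073 and 0.113 m and y of plug_blue in the frame of test_rack between -0.108 and -0.078 m)) and x of plug_blue in the frame of test_rack between -0.015 and 0.015 m and z of plug_blue in the frame of test_rack between 0 and 0.013 m); the robot touches nothing.
It fails at once if a connector is tipped over (angle between any of plug_orange, plug_metal, plug_green, plug_blue's own z axis and vertical above 0.8 rad).
It fails at once if a connector is dropped (falls free by about 20 mm or more) ((linear speed of plug_orange above 0.65 m/s and contact force between plug_orange and the fingers below 0.05 N) or (linear speed of plug_metal above 0.65 m/s and contact force between plug_metal and the fingers below 0.05 N) or (linear speed of plug_green above 0.65 m/s and contact force between plug_green and the fingers below 0.05 N) or (linear speed of plug_blue above 0.65 m/s and contact force between plug_blue and the fingers below 0.05 N)).
It also fails if it takes over 96 s, if anything falls off the work surface, if the arm or the gripper's body presses on something with over 40 N, if the wrist force passes 120 N, or if a joint passes its speed limit or range.

## Working session

There is one attempt and no reset: what is moved stays moved. The work goes in short steps, Python scripts to look and compute and a tool call to move; the robot and the scene stay as the last step left them, time stands still between calls to the robot, and variables do not carry over. Pictures are saved under pics/ and viewed, about 12 in all and at most 16, crops included, and the job is handed in when it is done.

Besides the shell and the picture viewer there is one more tool, called after "Call:" by a JSON object that holds its "op" and its "data", one argument or row to a line. jog_arm: Moves the arm, as the interface text tells. Its arguments: {"type":"object","properties":{"increments":{"type":"array"},"claw":{"type":"number"},"newtons":{"type":"number"}},"required":["increments"]}

```bash
ls; mkdir -p pics; python3 - <<'E'
from workcell import bot,cams,models
import cv2,numpy as np
s=bot.observe();print(s)
for n in ("scene","side"):
    f=cams.grab_frame(n);cv2.imwrite(f"pics/{n}0.png",f["pixels"][:,:,::-1])
    print(n,f["camera_matrix"].tolist(),f["k1"],np.round(f["T"],4).tolist())
    for q in ["plug_orange","plug_metal","plug_green","plug_blue","tag_orange","tag_metal","tag_green","tag_blue","feed_rack","test_rack"]:
        print(q,[(np.round(d["rect"]).tolist(),round(d["p"],2)) for d in models.look_for(q,f)[:2]])
E
```

```text
pics
{'time': 0.0, 'joint_pos': array([ 1.25633194e+00,  9.18746382e-02,  1.23192441e+00, -1.41586788e-05,
        1.81975904e+00, -5.66727646e-02]), 'joint_vel': array([-0.00034687, -0.00126069,  0.00069797, -0.0020652 ,  0.00161582,
        0.00062839]), 'joint_torque': array([-1.32949634e-03, -4.58715463e+01, -4.18034112e+01, -1.46107923e-04,
        1.13360700e-02,  7.44327565e-06]), 'position': array([0.15297446, 0.58023433, 0.40351931]), 'tool_rot': array([-4.03778122e-01, -3.11518295e+00,  3.03793482e-03]), 'ft_force': array([-0.3807172 , -0.42769962,  0.58839892]), 'torque': array([ 0.04901687, -0.00823264, -0.02813452]), 'finger_gap': 1.0005500398315657}
scene [[512.3710619865234, 0.0, 274.11463766184096], [0.0, 512.3710619865234, 206.73876479674195], [0.0, 0.0, 1.0]] -0.09124981947173356 [[0.044, 0.7697, -0.6369, 1.0501], [0.9989, -0.0239, 0.0401, -0.0716], [0.0157, -0.638, -0.7699, 0.664], [0.0, 0.0, 0.0, 1.0]]
plug_orange [([203.0, 241.0, 234.0, 290.0], 0.69), ([181.0, 248.0, 193.0, 249.0], 0.36)]
plug_metal [([241.0, 246.0, 275.0, 293.0], 0.75)]
plug_green [([160.0, 240.
[... 394 characters left out ...]
.9615702154609, 208.33334038258087], [0.0, 0.0, 1.0]] 0.017030948210267266 [[0.9912, -0.0886, 0.0979, 0.4698], [-0.1315, -0.5904, 0.7964, -0.6147], [-0.0128, -0.8023, -0.5968, 0.4929], [0.0, 0.0, 0.0, 1.0]]
plug_orange [([355.0, 213.0, 389.0, 277.0], 0.59)]
plug_metal [([348.0, 189.0, 381.0, 244.0], 0.9)]
plug_green [([361.0, 250.0, 397.0, 313.0], 0.64)]
plug_blue []
tag_orange [([321.0, 263.0, 345.0, 281.0], 0.84)]
tag_metal [([319.0, 234.0, 335.0, 252.0], 0.89)]
tag_green [([330.0, 297.0, 352.0, 318.0], 0.76)]
tag_blue [([312.0, 208.0, 332.0, 224.0], 0.75)]
feed_rack [([310.0, 183.0, 419.0, 336.0], 0.81)]
test_rack [([207.0, 172.0, 269.0, 320.0], 0.7), ([360.0, 250.0, 398.0, 313.0], 0.46)]
```

View pics/scene0.png

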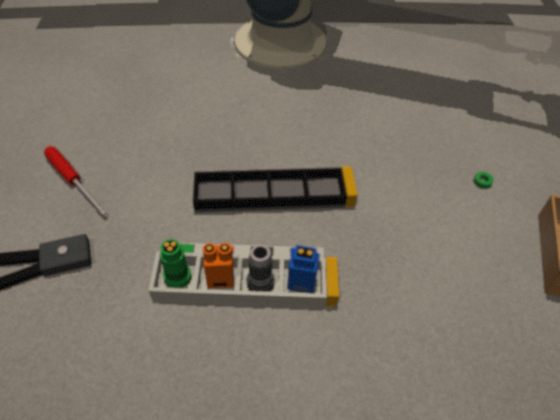

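View pics/side0.png

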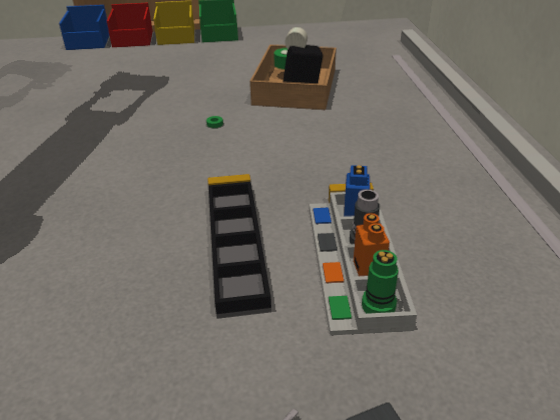

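Feed rack (side view, from y− to y+): green (382,282), orange (372,245), metal (367,210), blue (357,190). Their tags are at x≈330. The test rack is empty and nearer the robot, and the yellow end blocks are at +y on both racks. Next I'll get rough rack poses.

```bash
cat > h.py <<'E'
import numpy as np,cv2
from scipy.optimize import least_squares
def dist(f): return np.array([f["k1"],0,0,0,0],float)
def proj(f,P):
    T=np.linalg.inv(f["T"]); r,_=cv2.Rodrigues(T[:3,:3])
    return cv2.projectPoints(np.asarray(P,float).reshape(-1,1,3),r,T[:3,3],f["camera_matrix"],dist(f))[0].reshape(-1,2)
def ray(f,uv,z):
    n=cv2.undistortPoints(np.asarray(uv,float).reshape(-1,1,2),f["camera_matrix"],dist(f)).reshape(-1,2)
    d=np.c_[n,np.ones(len(n))]@f["T"][:3,:3].T; o=f["T"][:3,3]
    return o+d*((z-o[2])/d[:,2])[:,None]
def rackpts(p,L):  # L: local pts
    c,s=np.cos(p[2]),np.sin(p[2]); L=np.asarray(L,float)
    return np.c_[p[0]+c*L[:,0]-s*L[:,1],p[1]+s*L[:,0]+c*L[:,1],L[:,2]]
def fit(obs,p0): # obs: list of (frame, locals, pix)
    return least_squares(lambda p:np.concatenate([(proj(f,rackpts(p,L))-np.asarray(U)).ravel() for f,L,U in obs]),p0,loss="soft_l1")
E
python3 - <<'E'
from h import *
from workcell import cams
s=cams.grab_frame("scene");d=cams.grab_frame("side")
tags=[(-50,93,12),(-50,31,12),(-50,-31,12),(-50,-93,12)]
t=np.array(tags)/1000.
U=[(322,216),(327,243),(333,272),(341,307.5)]
print(ray(d,U,.012).round(4))
r=fit([(d,t,U)],[.5,0,0]);print("feed",r.x.round(4),r.fun.round(1))
c=np.array([(-34,-127,28),(-34,127,28),(34,-127,28)])/1000.
print("test scene",ray(s,[(194,171.5),(344,169.5),(194,200)],.028).round(4))
# pocket-floor crops for a look
a=cv2.resize(s["pixels"][155:315,140:350],None,fx=3.7,fy=3.7,interpolation=cv2.INTER_CUBIC)
cv2.imwrite("pics/s1.png",np.clip(a[:,:,::-1]*1.5,0,255))
E
```

```text
[[ 0.6041 -0.0009  0.012 ]
 [ 0.5992 -0.0632  0.012 ]
 [ 0.5953 -0.1221  0.012 ]
 [ 0.592  -0.1846  0.012 ]]
feed [ 0.6476 -0.0957 -0.0661] [-0.3 -0.5  0.2 -0.9  0.4  0.6 -0.3  0.4]
test scene [[ 0.4415 -0.1719  0.028 ]
 [ 0.4443  0.0858  0.028 ]
 [ 0.5056 -0.1682  0.028 ]][ WARN:0@2.653] global loadsave.cpp:1063 imwrite_ Unsupported depth image for selected encoder is fallbacked to CV_8U.
```

View pics/s1.png

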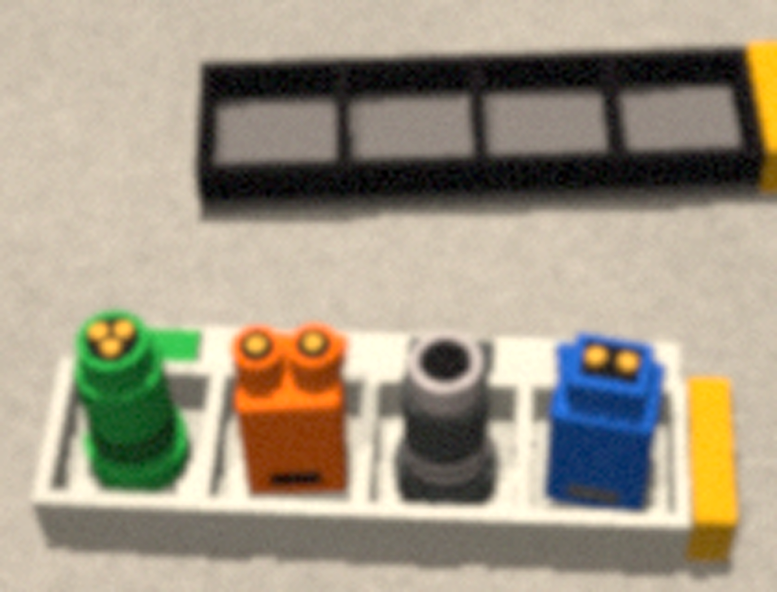

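```bash
cat >> h.py <<'E'
from scipy.spatial.transform import Rotation as R
import math,json
def plan(s,*tgts,step=42):
    """waypoints (x,y,z,jaw angle[rad]) of the TCP -> rounded jog rows from state s"""
    p=np.array(s["position"]);Q=R.from_rotvec(s["tool_rot"]);rows=[]
    for x,y,z,a in tgts:
        # tool z down, tool y along angle a
        G=R.from_matrix(np.c_[[np.sin(a)*1,-np.cos(a),0],[np.cos(a),np.sin(a),0],[0,0,-1]]) 
        if np.linalg.det(G.as_matrix())<0: raise 0
        g=np.array([x,y,z]);w=(Q.inv()*G).as_rotvec(degrees=True)
        n=max(1,math.ceil(max(np.linalg.norm(g-p)/step,np.abs(w).max()/5.5)))
        w0=w/n/6
        for i in range(n):
            d=np.round(Q.inv().apply((g-p)/(n-i))*1000,1);t=np.round(w0,2) 
            rows.append([d.tolist(),t.tolist()]);p=p+Q.apply(d/1000);Q=Q*R.from_rotvec(t*6,degrees=True)
    for i in range(0,len(rows),10): print(json.dumps(rows[i:i+10]))
    print("end",p.round(4),Q.as_matrix()[:2,1].round(3))
E
python3 - <<'E'
from h import *
from workcell import bot
plan(bot.observe(),(.50,-.07,.42,-.03))
E
```

```text
Traceback (most recent call last):
  File "h.py", line 23, in plan
    G=R.from_matrix(np.c_[[np.sin(a)*1,-np.cos(a),0],[np.cos(a),np.sin(a),0],[0,0,-1]])
  File "scipy/spatial/transform/_rotation.pyx", line 1143, in scipy.spatial.transform._rotation.Rotation.from_matrix
ValueError: Non-positive determinant (left-handed or null coordinate frame) in rotation matrix 0: [[-0.0299955   0.99955003  0.        ]
 [-0.99955003 -0.0299955   0.        ]
 [ 0.          0.         -1.        ]].
```

```bash
sed -i 's/\[\[np.sin(a)\*1,-np.cos(a),0\]/[[-np.sin(a),np.cos(a),0]/; /det(G/d' h.py
python3 - <<'E'
from h import *
from workcell import bot
plan(bot.observe(),(.50,-.07,.42,-.03))
E
```

```text
[[[-35.8, -38.6, -1.1], [-0.0, 0.0, 0.92]], [[-39.4, -35.0, -1.1], [-0.0, 0.0, 0.92]], [[-42.5, -31.0, -1.1], [-0.0, 0.0, 0.92]], [[-45.3, -26.8, -1.1], [-0.0, 0.0, 0.92]], [[-47.7, -22.3, -1.1], [-0.0, 0.0, 0.92]], [[-49.6, -17.6, -1.1], [-0.0, 0.0, 0.92]], [[-51.1, -12.7, -1.1], [-0.0, 0.0, 0.92]], [[-52.1, -7.8, -1.1], [-0.0, 0.0, 0.92]], [[-52.6, -2.7, -1.1], [-0.0, 0.0, 0.92]], [[-52.6, 2.3, -1.1], [-0.0, 0.0, 0.92]]]
[[[-52.1, 7.4, -1.1], [-0.0, 0.0, 0.92]], [[-51.1, 12.3, -1.1], [-0.0, 0.0, 0.92]], [[-49.7, 17.2, -1.1], [-0.0, 0.0, 0.92]], [[-47.9, 22.0, -1.0], [-0.0, 0.0, 0.92]]]
end [ 0.5  -0.07  0.42] [ 0.999 -0.036]
```

```bash
sed -i 's/norm(g-p)\/step/norm(g-p)*1000\/step/; s/\*1000,1);t/*1000,0);t/' h.py
python3 - <<'E'
from h import *
from workcell import bot
plan(bot.observe(),(.50,-.07,.42,-.03))
E
```

```text
[[[-28.0, -30.0, -1.0], [-0.0, 0.0, 0.71]], [[-30.0, -28.0, -1.0], [-0.0, 0.0, 0.71]], [[-32.0, -26.0, -1.0], [-0.0, 0.0, 0.71]], [[-34.0, -23.0, -1.0], [-0.0, 0.0, 0.71]], [[-35.0, -21.0, -1.0], [-0.0, 0.0, 0.71]], [[-37.0, -18.0, -1.0], [-0.0, 0.0, 0.71]], [[-38.0, -15.0, -1.0], [-0.0, 0.0, 0.71]], [[-39.0, -12.0, -1.0], [-0.0, 0.0, 0.71]], [[-40.0, -9.0, -1.0], [-0.0, 0.0, 0.71]], [[-40.0, -6.0, -1.0], [-0.0, 0.0, 0.71]]]
[[[-41.0, -3.0, -1.0], [-0.0, 0.0, 0.71]], [[-41.0, -0.0, -1.0], [-0.0, 0.0, 0.71]], [[-41.0, 3.0, -1.0], [-0.0, 0.0, 0.71]], [[-40.0, 6.0, -0.0], [-0.0, 0.0, 0.71]], [[-40.0, 9.0, -1.0], [-0.0, 0.0, 0.71]], [[-39.0, 12.0, -0.0], [-0.0, 0.0, 0.71]], [[-39.0, 14.0, -1.0], [-0.0, 0.0, 0.71]], [[-37.0, 17.0, -0.0], [-0.0, 0.0, 0.71]]]
end [ 0.4997 -0.0702  0.4197] [ 1.    -0.025]
```

Call:
{"op": "jog_arm", "data": {
  "increments": [
    [[-28,-30,-1],[0,0,0.71]],
    [[-30,-28,-1],[0,0,0.71]],
    [[-32,-26,-1],[0,0,0.71]],
    [[-34,-23,-1],[0,0,0.71]],
    [[-35,-21,-1],[0,0,0.71]],
    [[-37,-18,-1],[0,0,0.71]],
    [[-38,-15,-1],[0,0,0.71]],
    [[-39,-12,-1],[0,0,0.71]],
    [[-40,-9,-1],[0,0,0.71]],
    [[-40,-6,-1],[0,0,0.71]]
  ],
  "claw": -1,
  "newtons": 40
}}

```text
time: 2.2
position: [0.3459, 0.2173, 0.415]
tool_rot: [1.512, 2.753, 0.001]
ft_force: [1.7, -0.1, 0.3]
finger_gap: 1.004
```

Call:
{"op": "jog_arm", "data": {
  "increments": [
    [[-41,-3,-1],[0,0,0.71]],
    [[-41,0,-1],[0,0,0.71]],
    [[-41,3,-1],[0,0,0.71]],
    [[-40,6,0],[0,0,0.71]],
    [[-40,9,-1],[0,0,0.71]],
    [[-39,12,0],[0,0,0.71]],
    [[-39,14,-1],[0,0,0.71]],
    [[-37,17,0],[0,0,0.71]],
    [[0,0,0],[0,0,0]],
    [[0,0,0],[0,0,0]]
  ]
}}

```text
time: 3.2
position: [0.4999, -0.071, 0.4192]
tool_rot: [-2.25, -2.191, 0.001]
ft_force: [-0.0, 0.1, -0.3]
finger_gap: 1.002
```

```bash
python3 - <<'E'
from h import *
from workcell import bot,cams,models
s=bot.observe();print(s["position"],s["tool_rot"],s["time"])
f=cams.grab_frame("wrist");cv2.imwrite("pics/w1.png",np.clip(f["pixels"][:,:,::-1]*1.3,0,255).astype(np.uint8))
print(f["camera_matrix"],f["k1"],f["T"].round(4))
for q in ["plug_orange","plug_metal","plug_green","plug_blue","tag_orange","tag_metal","tag_green","tag_blue","feed_rack","test_rack"]:
    print(q,[(np.round(d["rect"]).tolist(),round(d["p"],2)) for d in models.look_for(q,f)[:2]])
E
```

```text
[ 0.4999044  -0.0709867   0.41923517] [-2.25013339e+00 -2.19076034e+00  6.42788663e-04] 3.2
[[338.78733211   0.         279.34964236]
 [  0.         338.78733211 207.98506703]
 [  0.           0.           1.        ]] -0.02436797336124844 [[ 9.996e-01 -2.530e-02 -8.200e-03  5.023e-01]
 [-2.660e-02 -9.583e-01 -2.844e-01  2.300e-03]
 [-7.000e-04  2.845e-01 -9.587e-01  3.888e-01]
 [ 0.000e+00  0.000e+00  0.000e+00  1.000e+00]]
plug_orange [([388.0, 199.0, 440.0, 255.0], 0.9)]
plug_metal [([394.0, 146.0, 459.0, 194.0], 0.7)]
plug_green [([382.0, 247.0, 431.0, 285.0], 0.64)]
plug_blue [([400.0, 82.0, 474.0, 136.0], 0.57)]
tag_orange [([350.0, 197.0, 373.0, 230.0], 0.87)]
tag_metal [([356.0, 145.0, 383.0, 181.0], 0.56)]
tag_green [([346.0, 250.0, 371.0, 276.0], 0.76)]
tag_blue [([402.0, 81.0, 474.0, 134.0], 0.65)]
feed_rack [([340.0, 51.0, 472.0, 294.0], 0.67), ([380.0, 250.0, 433.0, 291.0], 0.52)]
test_rack [([210.0, 0.0, 288.0, 258.0], 0.67)]
```

View pics/w1.png

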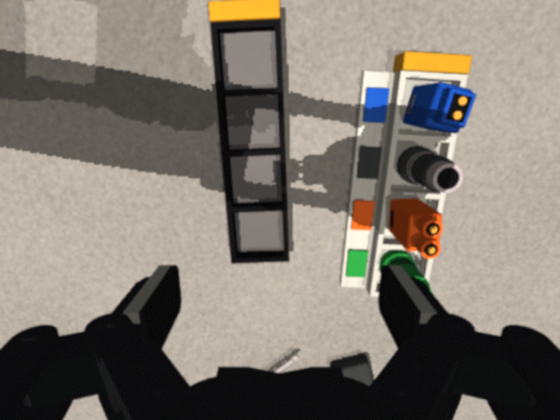

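```bash
python3 - <<'E'
from h import *
from workcell import cams
f=cams.grab_frame("wrist");s=cams.grab_frame("scene");d=cams.grab_frame("side")
t=np.array([(-50,93,12),(-50,31,12),(-50,-31,12),(-50,-93,12)])/1000.
U=[(376.5,104.5),(369.5,162),(363,214),(357,263)]
V=[(322,216),(327,243),(333,272),(341,307.5)]
for o in ([(f,t,U)],[(f,t,U),(d,t,V)]):
    r=fit(o,[.65,-.1,0]);print("feed",r.x.round(4),r.fun.round(1))
c=np.array([(-34,-127,28),(34,-127,28),(-34,127,28),(34,127,28)])/1000.
A=[(232,263),(289,261),(211,23),(281,20.5)]
cs=np.array([(-34,-127,28),(34,-127,28),(-34,127,28)])/1000.
# scene crop coords /3.7 + offset
B=np.array([(203,64),(201,196),(748,48)])/3.7+[140,155]
for o in ([(f,c,A)],[(s,cs,B)],[(f,c,A),(s,cs,B)]):
    r2=fit(o,[.47,-.04,0]);print("test",r2.x.round(4),r2.fun.round(1))
L=np.array([(0,93,8),(0,31,8),(0,-31,8),(0,-93,8)])/1000.
print("pockets",rackpts(r.x,L).round(4).tolist(),rackpts(r2.x,L).round(4).tolist())
print("wrist tops blue metal or1 or2",ray(f,[(460,108),(446,177.5),(432,229),(430,250)],.091).round(4).tolist())
S=np.array([(112,333),(256,343),(313,343),(447,360),(613,358)])/3.7+[140,155]
print("scene gr or1 or2 met blue",ray(s,S,.091).round(4).tolist())
E
```

```text
feed [ 0.6493 -0.092  -0.0726] [-0.  -0.3  0.  -0.1  0.   0.6 -0.  -0.1]
feed [ 0.6489 -0.0925 -0.0705] [-0.5  0.3 -0.4  0.4 -0.3  1.1 -0.2  0.3  0.4 -2.   0.7 -2.5  0.8 -1.3
 -0.2 -1.8]
test [ 0.4739 -0.0429  0.0147] [-0.6  0.5  0.5  0.4 -0.2  0.   0.3 -0.7]
test [ 0.4798 -0.0418  0.0432] [-0.2  3.4 -0.1 -1.5  0.3 -0.1]
test [ 0.4743 -0.0427  0.0168] [-0.   0.4  1.   0.2 -0.1 -0.   0.4 -0.9  0.  -0.4 -1.  -5.7  0.2 -1. ]
pockets [[0.6554, 0.0003, 0.008], [0.6511, -0.0615, 0.008], [0.6467, -0.1234, 0.008], [0.6424, -0.1852, 0.008]] [[0.4727, 0.0503, 0.008], [0.4738, -0.0117, 0.008], [0.4748, -0.0737, 0.008], [0.4758, -0.1357, 0.008]]
wrist tops blue metal or1 or2 [[0.656, -0.0002, 0.091], [0.6507, -0.0603, 0.091], [0.6431, -0.1094, 0.091], [0.6434, -0.1309, 0.091]]
scene gr or1 or2 met blue [[0.6395, -0.1867, 0.091], [0.6456, -0.1333, 0.091], [0.6463, -0.1123, 0.091], [0.6554, -0.0632, 0.091], [0.6566, -0.0024, 0.091]]
```

```bash
python3 - <<'E'
from h import *
from workcell import bot
plan(bot.observe(),(.656,-.001,.33,-.07),(.656,-.001,.212,-.07))
E
```

```text
[[[15.0, 31.0, 18.0], [-0.0, -0.0, 0.09]], [[15.0, 31.0, 18.0], [-0.0, -0.0, 0.09]], [[15.0, 31.0, 18.0], [-0.0, -0.0, 0.09]], [[15.0, 30.0, 18.0], [-0.0, -0.0, 0.09]], [[16.0, 30.0, 18.0], [-0.0, -0.0, 0.09]], [[-0.0, 0.0, 39.0], [-0.0, -0.0, -0.01]], [[-0.0, 0.0, 39.0], [-0.0, -0.0, -0.01]], [[-0.0, 0.0, 40.0], [-0.0, -0.0, -0.01]]]
end [ 0.6559 -0.0009  0.2117] [ 0.998 -0.069]
```

Call:
{"op": "jog_arm", "data": {
  "increments": [
    [[15,31,18],[0,0,0.09]],
    [[15,31,18],[0,0,0.09]],
    [[15,31,18],[0,0,0.09]],
    [[15,30,18],[0,0,0.09]],
    [[16,30,18],[0,0,0.08]],
    [[0,0,0],[0,0,0]],
    [[0,0,0],[0,0,0]],
    [[0,0,30],[0,0,0]],
    [[0,0,30],[0,0,0]]
  ]
}}

```text
time: 4.8
position: [0.6558, -0.0016, 0.2729]
tool_rot: [2.296, 2.137, 0.007]
ft_force: [-0.8, -0.0, -0.4]
finger_gap: 1.003
```

```bash
python3 - <<'E'
from h import *
from workcell import bot,cams
print(bot.observe()["position"])
f=cams.grab_frame("wrist");cv2.imwrite("pics/w2.png",f["pixels"][:,:,::-1])
E
```

```text
[ 0.65581405 -0.00158639  0.27292009]
```

View pics/w2.png

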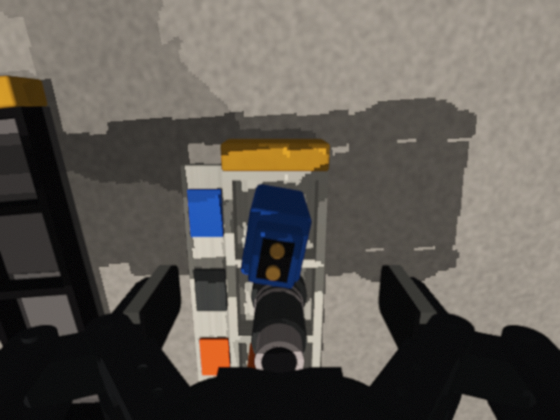

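The view shows the blue block centred between the open fingers at (277,235). It is turned about −9° relative to the jaws, so I'll turn the jaws to match and then descend.

Call:
{"op": "jog_arm", "data": {
  "increments": [
    [[0,0,15],[0,0,0.8]],
    [[0,0,20],[0,0,0.7]],
    [[0,0,16],[0,0,0]],
    [[0,0,10],[0,0,0]],
    [[0,0,0],[0,0,0]],
    [[0,0,0],[0,0,0]]
  ]
}}

```text
time: 5.45
position: [0.656, -0.0011, 0.2096]
tool_rot: [2.459, 1.954, 0.001]
ft_force: [-0.2, -0.2, 0.7]
finger_gap: 0.998
```

Call:
{"op": "jog_arm", "data": {
  "increments": [
    [[0,0,0],[0,0,0]],
    [[0,0,0],[0,0,0]],
    [[0,0,0],[0,0,0]],
    [[0,0,0],[0,0,0]],
    [[0,0,0],[0,0,0]],
    [[0,0,0],[0,0,0]],
    [[0,0,0],[0,0,0]],
    [[0,0,0],[0,0,0]]
  ],
  "claw": 1,
  "newtons": 40
}}

```text
time: 6.25
position: [0.656, -0.001, 0.2093]
tool_rot: [2.46, 1.953, 0.001]
ft_force: [-0.4, -0.8, 5.0]
finger_gap: 0.392
```

Call:
{"op": "jog_arm", "data": {
  "increments": [
    [[0,0,-6],[0,0,0]],
    [[0,0,-20],[0,0,0]],
    [[0,0,-30],[0,0,0]],
    [[0,0,-30],[0,0,0]],
    [[0,0,-24],[0,0,0]],
    [[0,0,-10],[0,0,0]],
    [[0,0,0],[0,0,0]]
  ]
}}

```text
time: 6.95
position: [0.6561, -0.001, 0.33]
tool_rot: [2.459, 1.953, 0.003]
ft_force: [-0.6, -0.2, -1.3]
finger_gap: 0.395
```

```bash
python3 - <<'E'
from h import *
from workcell import bot,cams
s=bot.observe();print(s["position"],s["finger_gap"],s["ft_force"])
f=cams.grab_frame("side");cv2.imwrite("pics/d2.png",f["pixels"][:,:,::-1])
plan(s,(.4758,-.1357,.325,.017),(.4758,-.1357,.213,.017))
E
```

```text
[ 0.65607684 -0.00101003  0.32999484] 0.39491078670662333 [-0.58135664 -0.22033081 -1.32822188]
[[[-29.0, -24.0, 1.0], [0.0, -0.0, -0.39]], [[-28.0, -25.0, 1.0], [0.0, -0.0, -0.39]], [[-26.0, -27.0, 1.0], [0.0, -0.0, -0.39]], [[-25.0, -27.0, 1.0], [0.0, -0.0, -0.39]], [[-25.0, -29.0, 0.0], [0.0, -0.0, -0.39]], [[-23.0, -29.0, 1.0], [0.0, -0.0, -0.39]], [[0.0, -0.0, 37.0], [0.01, 0.0, -0.0]], [[0.0, -0.0, 37.0], [0.01, 0.0, -0.0]], [[0.0, -1.0, 38.0], [0.01, 0.0, -0.0]]]
end [ 0.4754 -0.1358  0.2126] [1.    0.017]
```

View pics/d2.png

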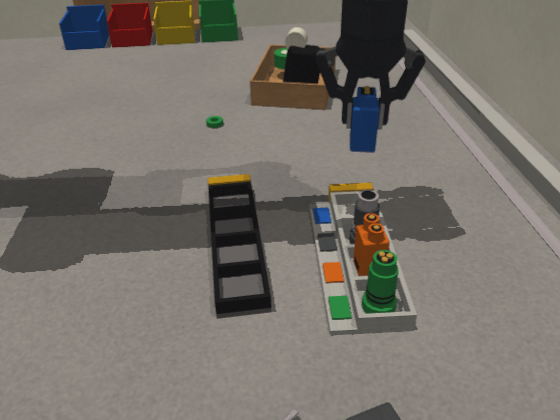

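The blue connector is held upright at (365,120), and the 33.5 mm gap matches its width. Next I'll carry it to the far pocket.

Call:
{"op": "jog_arm", "data": {
  "increments": [
    [[-29,-24,1],[0,0,-0.39]],
    [[-28,-25,1],[0,0,-0.39]],
    [[-26,-27,1],[0,0,-0.39]],
    [[-25,-27,1],[0,0,-0.39]],
    [[-25,-29,0],[0,0,-0.39]],
    [[-23,-29,1],[0,0,-0.39]],
    [[0,0,0],[0,0,0]],
    [[0,0,20],[0,0,0]],
    [[0,0,30],[0,0,0]],
    [[0,0,20],[0,0,0]]
  ]
}}

```text
time: 8.0
position: [0.4754, -0.1354, 0.2496]
tool_rot: [-2.2, -2.236, 0.003]
ft_force: [-0.1, 0.2, -2.4]
finger_gap: 0.39
```

```bash
python3 - <<'E'
from h import *
from workcell import bot,cams
s=bot.observe();print(s["position"],s["finger_gap"])
f=cams.grab_frame("side");g=cams.grab_frame("scene")
A=[x["pixels"][y0:y0+210,x0:x0+200] for x,y0,x0 in((f,140,170),(g,110,150))]
cv2.imwrite("pics/d3.png",cv2.resize(np.hstack(A)[:,:,::-1],None,fx=2,fy=2,interpolation=2))
plan(s,(.4758,-.1357,.211,.017))
E
```

```text
[ 0.47538446 -0.13536846  0.24956501] 0.3899139524754291
[[[-0.0, 1.0, 39.0], [-0.04, -0.02, -0.01]]]
end [ 0.4762 -0.1353  0.2106] [1.    0.017]
```

View pics/d3.png

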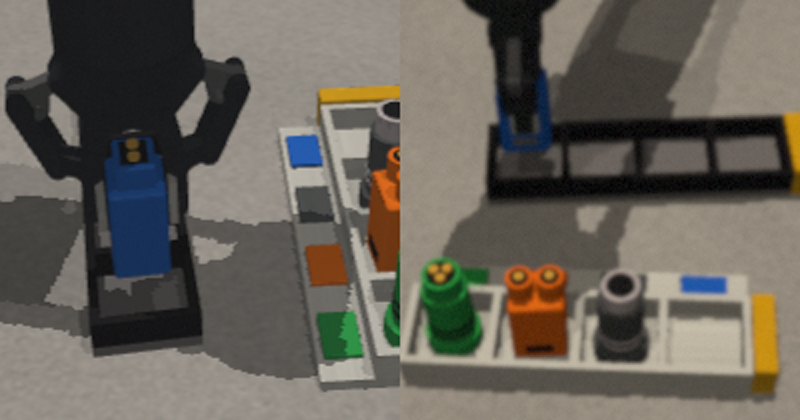

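The blue connector sits above pocket −93 and inside its walls in both views, so I'm lowering it.

Call:
{"op": "jog_arm", "data": {
  "increments": [
    [[0,0,15],[0,0,0]],
    [[0,0,15],[0,0,0]],
    [[0,0,6],[0,0,0]],
    [[0,0,2],[0,0,0]],
    [[0,0,1],[0,0,0]],
    [[0,0,0],[0,0,0]],
    [[0,0,0],[0,0,0]]
  ]
}}

```text
time: 8.8
position: [0.4763, -0.1359, 0.2154]
tool_rot: [2.202, 2.239, 0.001]
ft_force: [0.4, -0.1, -1.8]
finger_gap: 0.391
```

Call:
{"op": "jog_arm", "data": {
  "increments": [
    [[0,0,3],[0,0,0]],
    [[0,0,2],[0,0,0]],
    [[0,0,0],[0,0,0]],
    [[0,0,0],[0,0,0]]
  ]
}}

```text
time: 9.2
position: [0.476, -0.1358, 0.2096]
tool_rot: [-2.203, -2.24, 0.0]
ft_force: [0.1, 0.2, -1.7]
finger_gap: 0.393
```

Call:
{"op": "jog_arm", "data": {
  "increments": [
    [[0,0,1],[0,0,0]],
    [[0,0,0],[0,0,0]],
    [[0,0,0],[0,0,0]]
  ]
}}

```text
time: 9.5
position: [0.4761, -0.1358, 0.2092]
tool_rot: [2.203, 2.239, 0.0]
ft_force: [-1.9, 0.6, 3.0]
finger_gap: 0.393
```

Call:
{"op": "jog_arm", "data": {
  "increments": [
    [[0,0,0],[0,0,0]],
    [[0,0,0],[0,0,0]],
    [[0,0,0],[0,0,0]],
    [[0,0,0],[0,0,0]],
    [[0,0,0],[0,0,0]],
    [[0,0,-20],[0,0,0]],
    [[0,0,-40],[0,0,0]],
    [[0,0,-40],[0,0,0]],
    [[0,0,-20],[0,0,0]],
    [[0,0,0],[0,0,0]]
  ],
  "claw": -1
}}

```text
time: 10.5
position: [0.4766, -0.1359, 0.333]
tool_rot: [2.198, 2.235, 0.005]
ft_force: [-0.5, -0.5, -0.4]
finger_gap: 1.001
```

```bash
python3 - <<'E'
from h import *
from workcell import bot,cams
s=bot.observe();print(s["position"],s["finger_gap"])
f=cams.grab_frame("side");g=cams.grab_frame("scene")
A=[x["pixels"][y0:y0+210,x0:x0+200] for x,y0,x0 in((f,140,170),(g,110,150))]
cv2.imwrite("pics/d4.png",cv2.resize(np.hstack(A)[:,:,::-1],None,fx=2,fy=2,interpolation=2))
plan(s,(.652,-.0615,.30,-.07),(.652,-.0615,.21,-.07))
E
```

```text
[ 0.47655465 -0.13593471  0.33297071] 1.0010163313262135
[[[14.0, 35.0, 7.0], [0.01, 0.0, 0.17]], [[15.0, 35.0, 7.0], [0.01, 0.0, 0.17]], [[16.0, 35.0, 7.0], [0.01, 0.0, 0.17]], [[16.0, 35.0, 6.0], [0.01, 0.0, 0.17]], [[17.0, 34.0, 7.0], [0.01, 0.0, 0.17]], [[0.0, -0.0, 30.0], [0.01, 0.01, -0.01]], [[-0.0, -0.0, 30.0], [0.01, 0.01, -0.01]], [[-0.0, -0.0, 30.0], [0.01, 0.01, -0.01]]]
end [ 0.6523 -0.0614  0.2096] [ 0.998 -0.069]
```

View pics/d4.png

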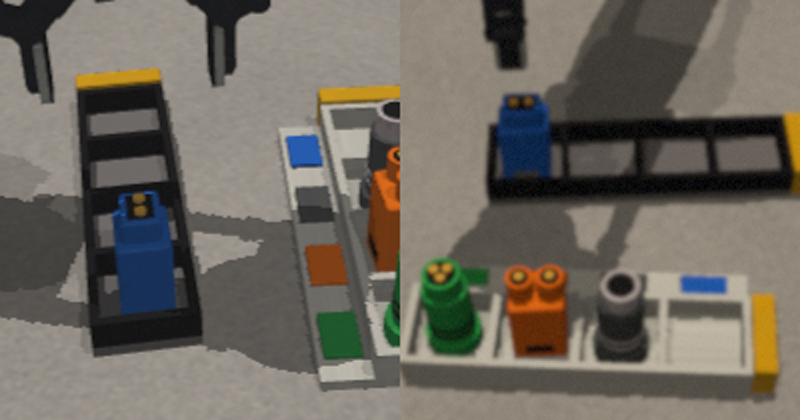

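Blue stands upright in pocket −93 (side crop (142,255)). The metal connector is next.

Call:
{"op": "jog_arm", "data": {
  "increments": [
    [[14,35,6],[0,0,0.17]],
    [[15,35,6],[0,0,0.17]],
    [[16,35,6],[0,0,0.17]],
    [[16,35,6],[0,0,0.17]],
    [[16,34,6],[0,0,0.17]],
    [[0,0,0],[0,0,0]],
    [[0,0,30],[0,0,0]],
    [[0,0,0],[0,0,0]],
    [[0,0,0],[0,0,0]]
  ]
}}

```text
time: 11.5
position: [0.6507, -0.0623, 0.2668]
tool_rot: [-2.298, -2.137, 0.004]
ft_force: [0.6, -0.6, 0.9]
finger_gap: 1.0
```

```bash
python3 - <<'E'
from h import *
from workcell import bot,cams
s=bot.observe();print(s["position"])
f=cams.grab_frame("wrist");cv2.imwrite("pics/w5.png",f["pixels"][:,:,::-1])
for z in(.091,):print("proj expected metal top",proj(f,[(.652,-.0615,z)]))
plan(s,(.652,-.0615,.21,-.07))
E
```

```text
[ 0.65069145 -0.06229842  0.26682211]
proj expected metal top [[282.4697214  267.46604156]]
[[[0.0, 1.0, 28.0], [-0.02, -0.0, -0.01]], [[1.0, 0.0, 29.0], [-0.02, -0.0, -0.01]]]
end [ 0.6516 -0.0614  0.2098] [ 0.998 -0.071]
```

View pics/w5.png

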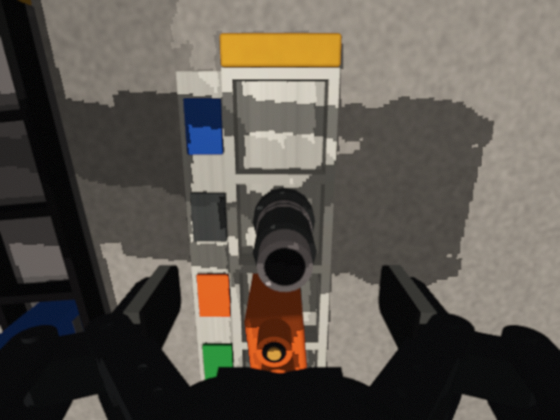

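Call:
{"op": "jog_arm", "data": {
  "increments": [
    [[2,1,20],[0,0,0]],
    [[0,0,25],[0,0,0]],
    [[0,0,12],[0,0,0]],
    [[0,0,0],[0,0,0]],
    [[0,0,0],[0,0,0]]
  ]
}}

```text
time: 12.05
position: [0.6528, -0.0604, 0.2131]
tool_rot: [2.3, 2.139, 0.001]
ft_force: [-0.1, -0.1, -0.4]
finger_gap: 1.003
```

Call:
{"op": "jog_arm", "data": {
  "increments": [
    [[0,0,0],[0,0,0]],
    [[0,0,0],[0,0,0]],
    [[0,0,0],[0,0,0]],
    [[0,0,0],[0,0,0]],
    [[0,0,0],[0,0,0]],
    [[0,0,0],[0,0,0]],
    [[0,0,0],[0,0,0]],
    [[0,0,0],[0,0,0]]
  ],
  "claw": 1
}}

```text
time: 12.85
position: [0.6528, -0.0602, 0.2125]
tool_rot: [2.3, 2.139, 0.001]
ft_force: [-1.2, 0.3, 5.2]
finger_gap: 0.388
```

Call:
{"op": "jog_arm", "data": {
  "increments": [
    [[0,0,-6],[0,0,0]],
    [[0,0,-20],[0,0,0]],
    [[0,0,-30],[0,0,0]],
    [[0,0,-30],[0,0,0]],
    [[0,0,-24],[0,0,0]],
    [[0,0,-10],[0,0,0]],
    [[0,0,0],[0,0,0]],
    [[0,0,0],[0,0,0]]
  ]
}}

```text
time: 13.65
position: [0.6526, -0.0602, 0.3297]
tool_rot: [-2.299, -2.138, 0.003]
ft_force: [-0.2, -0.2, -2.4]
finger_gap: 0.384
```

```bash
python3 - <<'E'
from h import *
from workcell import bot
s=bot.observe();print(s["position"],s["finger_gap"],s["ft_force"])
plan(s,(.4748,-.0737,.33,.017))
E
```

```text
[ 0.65258623 -0.06015891  0.32971595] 0.38430802706115963 [-0.23558423 -0.18420451 -2.36278551]
[[[-5.0, -35.0, 0.0], [-0.0, -0.0, -0.17]], [[-5.0, -35.0, 0.0], [-0.0, -0.0, -0.17]], [[-4.0, -36.0, 0.0], [-0.0, -0.0, -0.17]], [[-3.0, -36.0, 0.0], [-0.0, -0.0, -0.17]], [[-3.0, -35.0, 0.0], [-0.0, -0.0, -0.17]]]
end [ 0.4749 -0.0736  0.3302] [1.    0.017]
```

Call:
{"op": "jog_arm", "data": {
  "increments": [
    [[-5,-35,0],[0,0,-0.17]],
    [[-5,-35,0],[0,0,-0.17]],
    [[-4,-36,0],[0,0,-0.17]],
    [[-3,-36,0],[0,0,-0.17]],
    [[-3,-35,0],[0,0,-0.17]],
    [[0,0,10],[0,0,0]],
    [[0,0,30],[0,0,0]],
    [[0,0,30],[0,0,0]],
    [[0,0,0],[0,0,0]],
    [[0,0,0],[0,0,0]]
  ]
}}

```text
time: 14.65
position: [0.4749, -0.0735, 0.2603]
tool_rot: [-2.201, -2.238, 0.003]
ft_force: [0.6, -0.0, -1.3]
finger_gap: 0.384
```

Call:
{"op": "jog_arm", "data": {
  "increments": [
    [[0,0,20],[0,0,0]],
    [[0,0,15],[0,0,0]],
    [[0,0,8],[0,0,0]],
    [[0,0,2],[0,0,0]],
    [[0,0,0],[0,0,0]],
    [[0,0,0],[0,0,0]]
  ]
}}

```text
time: 15.25
position: [0.4753, -0.0737, 0.2176]
tool_rot: [2.202, 2.239, 0.001]
ft_force: [0.2, -0.0, -1.8]
finger_gap: 0.388
```

Call:
{"op": "jog_arm", "data": {
  "increments": [
    [[0,0,2],[0,0,0]],
    [[0,0,1],[0,0,0]],
    [[0,0,0],[0,0,0]],
    [[0,0,0],[0,0,0]]
  ]
}}

```text
time: 15.65
position: [0.475, -0.0737, 0.2138]
tool_rot: [2.203, 2.24, 0.0]
ft_force: [-0.7, 1.5, -1.8]
finger_gap: 0.387
```

Call:
{"op": "jog_arm", "data": {
  "increments": [
    [[0,0,1],[0,0,0]],
    [[0,0,0],[0,0,0]],
    [[0,0,0],[0,0,0]]
  ]
}}

```text
time: 15.95
position: [0.475, -0.0736, 0.2126]
tool_rot: [-2.203, -2.24, 0.0]
ft_force: [-0.2, -0.3, -1.7]
finger_gap: 0.388
```

Call:
{"op": "jog_arm", "data": {
  "increments": [
    [[0,0,1],[0,0,0]],
    [[0,0,0],[0,0,0]],
    [[0,0,0],[0,0,0]]
  ]
}}

```text
time: 16.25
position: [0.475, -0.0737, 0.2125]
tool_rot: [2.203, 2.239, 0.0]
ft_force: [-5.1, 0.6, 6.7]
finger_gap: 0.385
```

Call:
{"op": "jog_arm", "data": {
  "increments": [
    [[0,0,0],[0,0,0]],
    [[0,0,0],[0,0,0]],
    [[0,0,0],[0,0,0]],
    [[0,0,0],[0,0,0]],
    [[0,0,0],[0,0,0]],
    [[0,0,-20],[0,0,0]],
    [[0,0,-40],[0,0,0]],
    [[0,0,-40],[0,0,0]],
    [[0,0,-20],[0,0,0]],
    [[0,0,0],[0,0,0]]
  ],
  "claw": -1
}}

```text
time: 17.25
position: [0.4755, -0.0738, 0.3359]
tool_rot: [2.199, 2.235, 0.006]
ft_force: [-0.1, -0.2, -0.2]
finger_gap: 1.001
```

```bash
python3 - <<'E'
from h import *
from workcell import bot
s=bot.observe();print(s["position"],s["finger_gap"])
plan(s,(.645,-.1215,.30,-.02))
E
```

```text
[ 0.47550866 -0.0737627   0.33587726] 1.0010676024876735
[[[-10.0, 34.0, 7.0], [0.01, 0.0, 0.07]], [[-10.0, 34.0, 8.0], [0.01, 0.0, 0.07]], [[-10.0, 34.0, 7.0], [0.01, 0.0, 0.07]], [[-9.0, 34.0, 7.0], [0.01, 0.0, 0.07]], [[-9.0, 33.0, 8.0], [0.01, 0.0, 0.07]]]
end [ 0.6448 -0.1215  0.2998] [ 1.   -0.02]
```

Call:
{"op": "jog_arm", "data": {
  "increments": [
    [[-10,34,7],[0,0,0.07]],
    [[-10,34,7],[0,0,0.07]],
    [[-10,34,7],[0,0,0.07]],
    [[-9,34,7],[0,0,0.07]],
    [[-9,34,7],[0,0,0.07]],
    [[0,0,0],[0,0,0]],
    [[0,0,30],[0,0,0]],
    [[0,0,0],[0,0,0]],
    [[0,0,0],[0,0,0]]
  ]
}}

```text
time: 18.15
position: [0.6444, -0.1211, 0.2653]
tool_rot: [-2.242, -2.197, 0.003]
ft_force: [-0.2, -1.2, 0.3]
finger_gap: 1.0
```

```bash
python3 - <<'E'
from h import *
from workcell import bot,cams
s=bot.observe();print(s["position"])
f=cams.grab_frame("wrist");g=cams.grab_frame("side")
cv2.imwrite("pics/w6.png",np.hstack([f["pixels"][:,150:],g["pixels"][:,170:560]])[:,:,::-1])
print("expected sockets",proj(f,[(.645,-.111,.091),(.645,-.132,.091)]))
plan(s,(.645,-.1215,.21,-.02))
E
```

```text
[ 0.64437934 -0.1210993   0.26532814]
expected sockets [[280.23253987 250.85416   ]
 [281.07064024 291.29117105]]
[[[-0.0, 0.0, 28.0], [-0.02, -0.0, 0.0]], [[-0.0, 1.0, 27.0], [-0.02, -0.0, 0.0]]]
end [ 0.6453 -0.1211  0.2103] [ 1.   -0.02]
```

View pics/w6.png

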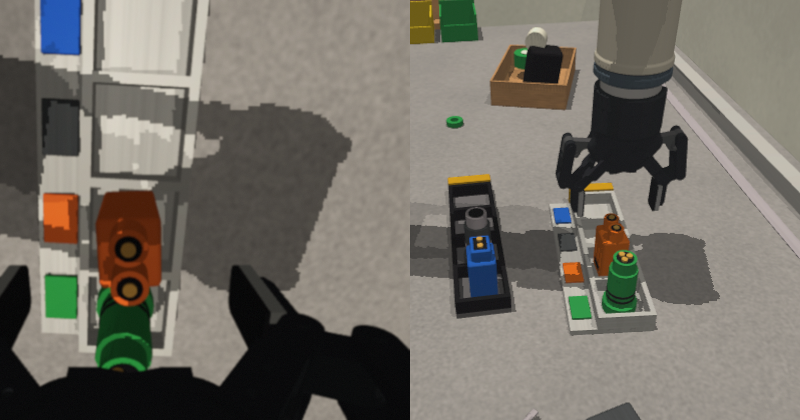

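Blue and metal stand in the test rack. The orange sockets at (277,248) and (279,290) agree with the prediction to within 3 px, so I'm grasping.

Call:
{"op": "jog_arm", "data": {
  "increments": [
    [[1,0,20],[0,0,0]],
    [[0,0,25],[0,0,0]],
    [[0,0,9],[0,0,0]],
    [[0,0,0],[0,0,0]],
    [[0,0,0],[0,0,0]]
  ]
}}

```text
time: 18.75
position: [0.6454, -0.1204, 0.2144]
tool_rot: [2.242, 2.198, 0.002]
ft_force: [-0.3, 1.0, 0.2]
finger_gap: 1.003
```

Call:
{"op": "jog_arm", "data": {
  "increments": [
    [[0,0,0],[0,0,0]],
    [[0,0,0],[0,0,0]],
    [[0,0,0],[0,0,0]],
    [[0,0,0],[0,0,0]],
    [[0,0,0],[0,0,0]],
    [[0,0,0],[0,0,0]],
    [[0,0,0],[0,0,0]],
    [[0,0,0],[0,0,0]]
  ],
  "claw": 1
}}

```text
time: 19.55
position: [0.6453, -0.1204, 0.2134]
tool_rot: [2.243, 2.198, 0.001]
ft_force: [-0.5, 1.2, 5.1]
finger_gap: 0.388
```

Call:
{"op": "jog_arm", "data": {
  "increments": [
    [[0,0,-6],[0,0,0]],
    [[0,0,-20],[0,0,0]],
    [[0,0,-30],[0,0,0]],
    [[0,0,-30],[0,0,0]],
    [[0,0,-24],[0,0,0]],
    [[0,0,-10],[0,0,0]],
    [[0,0,0],[0,0,0]],
    [[0,0,0],[0,0,0]]
  ]
}}

```text
time: 20.35
position: [0.645, -0.1203, 0.3306]
tool_rot: [-2.242, -2.197, 0.002]
ft_force: [-0.5, 1.0, -2.2]
finger_gap: 0.392
```

```bash
python3 - <<'E'
from h import *
from workcell import bot
s=bot.observe();print(s["position"],s["finger_gap"],s["ft_force"])
plan(s,(.4738,-.0117,.33,.017))
E
```

```text
[ 0.64503349 -0.12031884  0.33064251] 0.3916932279453498 [-0.53306879  1.03524222 -2.22883592]
[[[21.0, -35.0, 0.0], [-0.01, -0.0, -0.07]], [[21.0, -34.0, 0.0], [-0.01, -0.0, -0.07]], [[22.0, -34.0, 0.0], [-0.01, -0.0, -0.07]], [[22.0, -34.0, 0.0], [-0.01, -0.0, -0.07]], [[22.0, -35.0, 1.0], [-0.01, -0.0, -0.07]]]
end [ 0.4736 -0.0114  0.3298] [1.    0.017]
```

Call:
{"op": "jog_arm", "data": {
  "increments": [
    [[21,-35,0],[0,0,-0.07]],
    [[21,-34,0],[0,0,-0.07]],
    [[22,-34,0],[0,0,-0.07]],
    [[22,-34,0],[0,0,-0.07]],
    [[22,-34,0],[0,0,-0.07]],
    [[0,0,10],[0,0,0]],
    [[0,0,30],[0,0,0]],
    [[0,0,30],[0,0,0]],
    [[0,0,0],[0,0,0]],
    [[0,0,0],[0,0,0]]
  ]
}}

```text
time: 21.35
position: [0.4745, -0.0115, 0.2613]
tool_rot: [-2.201, -2.238, 0.004]
ft_force: [1.2, 0.7, -1.7]
finger_gap: 0.392
```

Call:
{"op": "jog_arm", "data": {
  "increments": [
    [[0,0,20],[0,0,0]],
    [[0,0,15],[0,0,0]],
    [[0,0,8],[0,0,0]],
    [[0,0,2],[0,0,0]],
    [[0,0,1],[0,0,0]],
    [[0,0,0],[0,0,0]],
    [[0,0,0],[0,0,0]]
  ]
}}

```text
time: 22.05
position: [0.4749, -0.0114, 0.2175]
tool_rot: [2.202, 2.239, 0.001]
ft_force: [0.4, 0.3, -2.3]
finger_gap: 0.392
```

Call:
{"op": "jog_arm", "data": {
  "increments": [
    [[0,0,2],[0,0,0]],
    [[0,0,1],[0,0,0]],
    [[0,0,0],[0,0,0]],
    [[0,0,0],[0,0,0]]
  ]
}}

```text
time: 22.45
position: [0.4747, -0.0114, 0.2136]
tool_rot: [-2.203, -2.24, 0.0]
ft_force: [0.0, 0.4, -2.1]
finger_gap: 0.392
```

Call:
{"op": "jog_arm", "data": {
  "increments": [
    [[0,0,1],[0,0,0]],
    [[0,0,0],[0,0,0]],
    [[0,0,0],[0,0,0]]
  ]
}}

```text
time: 22.75
position: [0.4748, -0.0114, 0.2133]
tool_rot: [2.203, 2.239, 0.001]
ft_force: [-2.2, 0.8, 5.4]
finger_gap: 0.392
```

Call:
{"op": "jog_arm", "data": {
  "increments": [
    [[0,0,0],[0,0,0]],
    [[0,0,0],[0,0,0]],
    [[0,0,0],[0,0,0]],
    [[0,0,0],[0,0,0]],
    [[0,0,0],[0,0,0]],
    [[0,0,-20],[0,0,0]],
    [[0,0,-40],[0,0,0]],
    [[0,0,-40],[0,0,0]],
    [[0,0,-20],[0,0,0]],
    [[0,0,0],[0,0,0]]
  ],
  "claw": -1
}}

```text
time: 23.75
position: [0.4752, -0.0114, 0.3368]
tool_rot: [2.199, 2.236, 0.007]
ft_force: [-0.1, -0.2, 0.1]
finger_gap: 1.0
```

```bash
python3 - <<'E'
from h import *
from workcell import bot
s=bot.observe();print(s["position"],s["finger_gap"])
plan(s,(.641,-.186,.30,-.07))
E
```

```text
[ 0.4752115  -0.01143626  0.33682606] 0.9998608879568314
[[[-30.0, 27.0, 6.0], [0.01, 0.0, 0.14]], [[-29.0, 28.0, 6.0], [0.01, 0.0, 0.14]], [[-29.0, 28.0, 6.0], [0.01, 0.0, 0.14]], [[-28.0, 28.0, 7.0], [0.01, 0.0, 0.14]], [[-28.0, 29.0, 6.0], [0.01, 0.0, 0.14]], [[-27.0, 29.0, 7.0], [0.01, 0.0, 0.14]]]
end [ 0.641  -0.1859  0.2997] [ 0.997 -0.071]
```

Call:
{"op": "jog_arm", "data": {
  "increments": [
    [[-30,27,6],[0,0,0.14]],
    [[-29,28,6],[0,0,0.14]],
    [[-29,28,6],[0,0,0.14]],
    [[-28,28,6],[0,0,0.14]],
    [[-28,29,6],[0,0,0.14]],
    [[-27,29,6],[0,0,0.14]],
    [[0,0,0],[0,0,0]],
    [[0,0,30],[0,0,0]],
    [[0,0,0],[0,0,0]],
    [[0,0,0],[0,0,0]]
  ]
}}

```text
time: 24.75
position: [0.6398, -0.1853, 0.2651]
tool_rot: [-2.297, -2.139, 0.003]
ft_force: [-0.7, 0.1, -0.3]
finger_gap: 0.997
```

```bash
python3 - <<'E'
from h import *
from workcell import bot,cams
s=bot.observe();print(s["position"])
f=cams.grab_frame("wrist");g=cams.grab_frame("side")
cv2.imwrite("pics/w7.png",np.hstack([f["pixels"][:,150:],g["pixels"][:,170:560]])[:,:,::-1])
print("expected top",proj(f,[(.641,-.186,.091)]))
plan(s,(.641,-.186,.21,-.07))
E
```

```text
[ 0.63976111 -0.18529081  0.26505359]
expected top [[282.28072402 272.32031391]]
[[[-0.0, 1.0, 28.0], [-0.02, -0.0, -0.0]], [[-1.0, 0.0, 27.0], [-0.02, -0.0, -0.0]]]
end [ 0.6406 -0.1863  0.21  ] [ 0.997 -0.071]
```

View pics/w7.png

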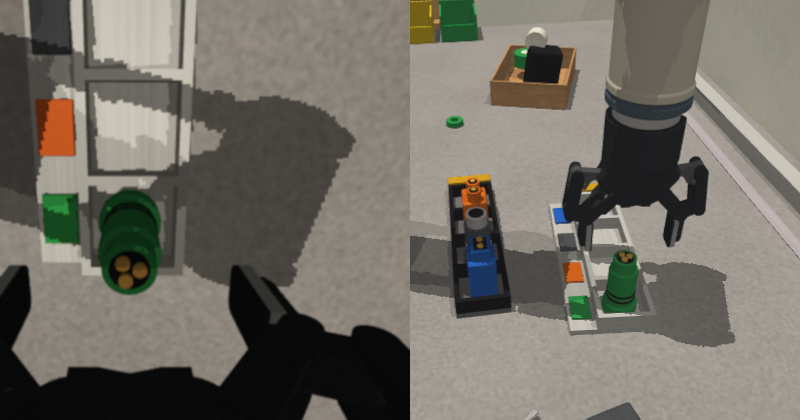

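The green top at (279,269) is within 3 px of the prediction, so I'm grasping.

Call:
{"op": "jog_arm", "data": {
  "increments": [
    [[0,0,20],[0,0,0]],
    [[0,0,25],[0,0,0]],
    [[0,0,9],[0,0,0]],
    [[0,0,0],[0,0,0]],
    [[0,0,0],[0,0,0]]
  ]
}}

```text
time: 25.35
position: [0.6406, -0.1858, 0.2143]
tool_rot: [2.298, 2.14, 0.001]
ft_force: [0.1, -0.9, 0.4]
finger_gap: 0.999
```

Call:
{"op": "jog_arm", "data": {
  "increments": [
    [[0,0,0],[0,0,0]],
    [[0,0,0],[0,0,0]],
    [[0,0,0],[0,0,0]],
    [[0,0,0],[0,0,0]],
    [[0,0,0],[0,0,0]],
    [[0,0,0],[0,0,0]],
    [[0,0,0],[0,0,0]],
    [[0,0,0],[0,0,0]]
  ],
  "claw": 1
}}

```text
time: 26.15
position: [0.6405, -0.1859, 0.2135]
tool_rot: [2.299, 2.14, 0.001]
ft_force: [-0.6, 0.6, 5.1]
finger_gap: 0.386
```

Call:
{"op": "jog_arm", "data": {
  "increments": [
    [[0,0,-6],[0,0,0]],
    [[0,0,-20],[0,0,0]],
    [[0,0,-30],[0,0,0]],
    [[0,0,-30],[0,0,0]],
    [[0,0,-24],[0,0,0]],
    [[0,0,-10],[0,0,0]],
    [[0,0,0],[0,0,0]],
    [[0,0,0],[0,0,0]]
  ]
}}

```text
time: 26.95
position: [0.6403, -0.1858, 0.3307]
tool_rot: [-2.298, -2.139, 0.002]
ft_force: [-0.0, 0.1, -2.6]
finger_gap: 0.389
```

```bash
python3 - <<'E'
from h import *
from workcell import bot
s=bot.observe();print(s["position"],s["finger_gap"],s["ft_force"])
plan(s,(.4727,.0503,.33,.017))
E
```

```text
[ 0.64025167 -0.18575157  0.33065722] 0.3892065870402423 [-0.01926127  0.10096712 -2.56407867]
[[[32.0, -26.0, 0.0], [-0.0, -0.0, -0.12]], [[32.0, -26.0, 0.0], [-0.0, -0.0, -0.12]], [[33.0, -26.0, 0.0], [-0.0, -0.0, -0.12]], [[33.0, -25.0, 0.0], [-0.0, -0.0, -0.12]], [[33.0, -25.0, 0.0], [-0.0, -0.0, -0.12]], [[33.0, -24.0, 1.0], [-0.0, -0.0, -0.12]], [[34.0, -23.0, 0.0], [-0.0, -0.0, -0.12]]]
end [0.4731 0.0501 0.3303] [1.    0.017]
```

Call:
{"op": "jog_arm", "data": {
  "increments": [
    [[32,-26,0],[0,0,-0.12]],
    [[32,-26,0],[0,0,-0.12]],
    [[33,-26,0],[0,0,-0.12]],
    [[33,-25,0],[0,0,-0.12]],
    [[33,-25,0],[0,0,-0.12]],
    [[33,-24,0],[0,0,-0.12]],
    [[34,-23,0],[0,0,-0.12]],
    [[0,0,10],[0,0,0]],
    [[0,0,30],[0,0,0]],
    [[0,0,30],[0,0,0]]
  ]
}}

```text
time: 27.95
position: [0.4728, 0.0502, 0.2605]
tool_rot: [-2.202, -2.24, 0.001]
ft_force: [-0.4, -1.1, -1.7]
finger_gap: 0.383
```

Call:
{"op": "jog_arm", "data": {
  "increments": [
    [[0,0,0],[0,0,0]],
    [[0,0,20],[0,0,0]],
    [[0,0,15],[0,0,0]],
    [[0,0,8],[0,0,0]],
    [[0,0,2],[0,0,0]],
    [[0,0,0],[0,0,0]],
    [[0,0,0],[0,0,0]]
  ]
}}

```text
time: 28.65
position: [0.4734, 0.0501, 0.2186]
tool_rot: [2.202, 2.239, 0.002]
ft_force: [0.2, 1.1, -2.0]
finger_gap: 0.384
```

Call:
{"op": "jog_arm", "data": {
  "increments": [
    [[0,0,1],[0,0,0]],
    [[0,0,0],[0,0,0]],
    [[0,0,0],[0,0,0]],
    [[0,0,0],[0,0,0]]
  ]
}}

```text
time: 29.05
position: [0.4732, 0.0501, 0.2168]
tool_rot: [2.203, 2.24, 0.0]
ft_force: [-0.3, 0.1, -0.7]
finger_gap: 0.39
```

Call:
{"op": "jog_arm", "data": {
  "increments": [
    [[0,0,2],[0,0,0]],
    [[0,0,1],[0,0,0]],
    [[0,0,0],[0,0,0]],
    [[0,0,0],[0,0,0]]
  ]
}}

```text
time: 29.45
position: [0.4731, 0.0501, 0.2136]
tool_rot: [-2.203, -2.24, 0.0]
ft_force: [0.6, -0.0, -1.4]
finger_gap: 0.387
```

Call:
{"op": "jog_arm", "data": {
  "increments": [
    [[0,0,1],[0,0,0]],
    [[0,0,0],[0,0,0]],
    [[0,0,0],[0,0,0]]
  ]
}}

```text
time: 29.75
position: [0.4731, 0.0501, 0.2134]
tool_rot: [2.203, 2.24, 0.0]
ft_force: [-4.7, 0.4, 5.1]
finger_gap: 0.383
```

Contact. I'll release, retreat up and back to +y, then check.

Call:
{"op": "jog_arm", "data": {
  "increments": [
    [[0,0,0],[0,0,0]],
    [[0,0,0],[0,0,0]],
    [[0,0,0],[0,0,0]],
    [[0,0,0],[0,0,0]],
    [[0,0,0],[0,0,0]],
    [[0,0,-20],[0,0,0]],
    [[0,0,-40],[0,0,0]],
    [[0,0,-40],[0,0,0]],
    [[0,0,-40],[0,0,0]],
    [[0,0,-20],[0,0,0]]
  ],
  "claw": -1
}}

```text
time: 30.75
position: [0.4732, 0.0501, 0.3771]
tool_rot: [2.2, 2.237, 0.006]
ft_force: [-0.1, -0.2, -0.7]
finger_gap: 0.998
```

Call:
{"op": "jog_arm", "data": {
  "increments": [
    [[30,0,0],[0,0,0]],
    [[30,0,0],[0,0,0]],
    [[30,0,0],[0,0,0]],
    [[0,0,0],[0,0,0]],
    [[0,0,0],[0,0,0]],
    [[0,0,0],[0,0,0]]
  ]
}}

```text
time: 31.35
position: [0.4717, 0.1395, 0.3726]
tool_rot: [2.203, 2.239, -0.001]
ft_force: [0.5, 0.1, -0.3]
finger_gap: 0.997
```

```bash
python3 - <<'E'
from h import *
from workcell import bot,cams
s=bot.observe();print(s["position"],s["finger_gap"],s["ft_force"])
f=cams.grab_frame("wrist");g=cams.grab_frame("scene");d=cams.grab_frame("side")
A=[cv2.resize(x["pixels"][y0:y0+h,x0:x0+w],(400,300),interpolation=2) for x,y0,x0,h,w in((d,140,170,165,220),(g,120,170,150,200))]
A=np.hstack(A); B=np.hstack([f["pixels"][:300,:560],np.zeros((300,240,3),np.uint8)])
cv2.imwrite("pics/end.png",np.vstack([A,B])[:,:,::-1])
p=(.4743,-.0427,.0168)
L=np.array([(0,y,91) for y in(93,31,-31,-93)])/1000.
for n,x in(("wrist",f),("scene",g),("side",d)): print(n,proj(x,rackpts(p,L)).round(1).tolist())
E
```

```text
[0.47171539 0.13946886 0.37257901] 0.9972290909325229 [ 0.51252741  0.05747791 -0.33156271]
wrist [[278.1, 307.0], [278.2, 366.7], [278.3, 419.2], [278.4, 465.5]]
scene [[329.0, 155.4], [290.2, 156.6], [251.0, 157.9], [211.6, 159.2]]
side [[228.9, 160.3], [231.9, 183.6], [235.3, 210.4], [239.3, 241.3]]
```

View pics/end.png

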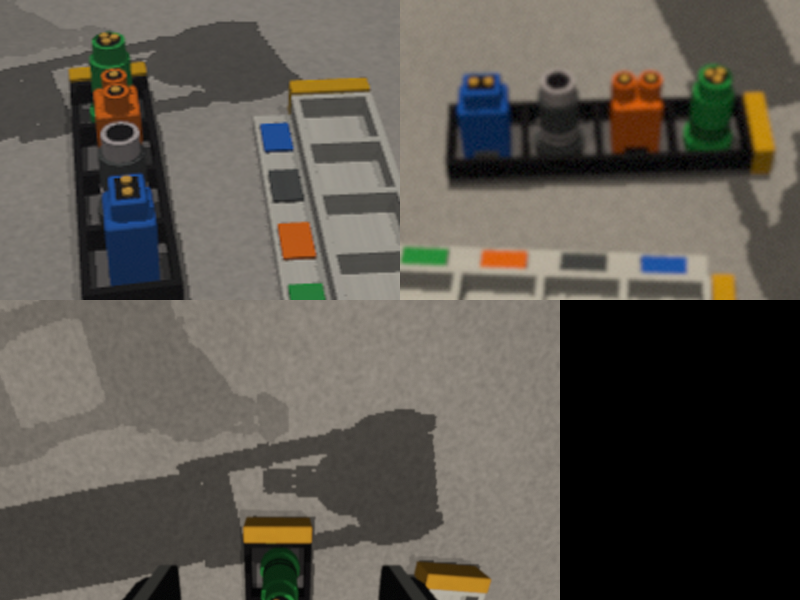

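All four stand upright and centred. Their tops lie within about 4 px of the pocket centres in the scene and side views, so I'm handing in.

```bash
python3 -c "
from workcell import bot
print(bot.finish_job())"
```

```text
the job is handed in; nothing more can be done
None
```

All four connectors are in the test rack in reverse order, and I handed the job in at about 31.5 s of the 96 s limit. From the farthest pocket to the one nearest the yellow end block they run blue, metal, orange, green. I set each one down until the wrist force showed contact with the pocket floor, then let go.

- **Last checks:** In the scene and side pictures all four stand upright and released. Every connector top I measured (all four in the scene view, three in the side view) was within about 4 px, roughly 6 mm or less, of its pocket centre, against the 15 mm allowed. The gripper was open and well clear, with almost no force on it.
- **Disagreements:** My estimates of the rack positions differed by 2 to 6 mm between cameras. I relied mostly on the close wrist views, which matched the grasps to within about 3 mm.
- **Not checked:** The wrist camera showed only the green connector at the end. The hand-in reports no verdict, so I can't confirm the result beyond these checks.

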